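Clamp a sensor module with an edge thumbwheel

ROBOT

A 6-joint arm with a two-finger parallel gripper is mounted at the origin on the work surface. World frame = base frame: x ahead of the robot, y to its left, z up, the work surface at z = 0. Lengths are in m, angles in rad, forces in N, time in s.
With the tool pointing down it reaches from about 0.225 to 0.875 m from the base axis. Payload 3.4 kg.
Tool frame: the origin (TCP) lies at the very end of the fingers, on their centre line; the grasp point (between the pads) lies 19 mm behind it; z points along the fingers, y is the direction in which the jaws open and shut (so a half turn about z gives the same grasp; the last joint's range is limited). The gripper opens to 85 mm and grips with 20 to 120 N. Pads are 22 mm wide; open, the fingers measure 114 mm over their backs; the gripper's body (76 mm by 85 mm) begins 54 mm behind the grasp point. The pads swing forward as they close: fully open they stand 13 mm farther back than shut.
Start: joints at [-1.305, 0.276, 1.505, -0, 1.361, -0.121], TCP at [0.217, -0.533, 0.231] pointing down, gripper open.
Joint ranges: [-2.89, 2.89], [-0.75, 2.08], [0.22, 2.7], [-1.18, 4.32], [0.11, 2.71], [-2.7, 2.7]. Speed limits (rad/s): [2.57, 2.57, 3.14, 3.14, 3.14, 3.14].

INTERFACE

Orientations are given as a rotation vector (axis times angle).
In Python, from bench import bot gives the robot as it stands.
- The arm moves only by the tool play_rows, never from a script. Its argument "deltas" is a list of rows, each a list of 4 numbers: the shift along the tool's x, y, z in mm, then the turn about the tool's z in degrees. In form: [[tx, ty, tz, yaw], ...]. A call has 1 to 5 rows; each row is the pose to reach, as a shift and turn from the pose commanded when the call began, along the tool's axes at that moment; what a row does not reach only later rows make up. A row lasts 1/12 s, in which the tool goes at most 41.7 mm and 7.16 degrees, less where a joint would pass 70% of its speed; a pose out of reach is approached as far as the arm can. A call with a gripper value outside its range is refused whole. "gripper" is the opening, from 0 (shut) to 1 (fully open), set as the call begins (left out, the last holds). The fingers move at their own pace and stop on an object; the grip force is fixed at half the most. Time passes only in rows, so rows that repeat a pose let the fingers close. It gives the time, the measured TCP pose, the force and the opening at its end, in the units of the state.
- bot.get_state(): the state, without advancing time (a new reading comes with each control period).
- bot.camera(name): name is "side" or "top" or "wrist"; returns a dict with "frame" (400x640x3 uint8, blue, green, red), "mtx" (3x3 intrinsics, pixels), "k1" (the pictures are not rectified: a ray, as slopes to the right and down, at radius r is drawn at 1 + k1 r^2 times it, then the intrinsics apply), "rvec" (rotation vector, rad) and "tvec" (3), from world to camera coordinates, as OpenCV has them; the wrist camera has in their place "tool_from_camera" (4x4, takes a point from camera to tool coordinates, whose origin is the TCP and whose axes are the flange's). Camera axes: x right, y down, z forward; pixel columns grow to the right and rows downward; lengths in m; the calibration is good to about 2 mm. A picture is of the moment at which its call begins: read the wrist's pose just before it. There is no depth.
- bot.sign_off(): hands the job in, once; it reports no verdict.
Trained networks look in the newest picture that a camera, given by its name, has taken for a name from the list of things; names that differ only in an ending like _2 or _b are one class to them, and where a whole thing is asked for, a point or a joint stands for the part that bears it (a point fixed in the world has none). Each returns a list of dicts, best first, with "p" (0 to 1); they miss things now and then, are a little off and sometimes report something else, mostly with a low value. They report only what shows in the picture. A call takes as long as a camera call. They do not tell look-alikes from the thing itself.
- bot.spot_in(camera, query): "point" ([x, y, z] in m, in world coordinates, good to about 4 mm: the middle of the surface that is visible of it).
- bot.regions_of(camera, query): "region" (400x640 bool, what is visible of it).
- bot.mark_of(camera, query): "point" ([x, y, z] in m, in world coordinates, good to about 4 mm: a listed point, or the origin of a listed thing).
The state is a dict: "t": time; "q": joint angles; "qd": joint speeds; "joint_efforts": joint torques, N m; "ee_pos": TCP position; "eef_rot": TCP orientation; "ft_force": force on the tool from outside, world axes, zero at the start; "torque": the same for the moment, N m; "grip_width": finger opening in m.
Only numpy, scipy, OpenCV 4.12 (cv2) and the standard library are available. Lean on these libraries where they do the work, as an engineer would, in place of code of your own. Each camera call takes 0.05 s, during which the arm holds its last target. There are 200 camera calls.

TASK

Stand the small metal sensor module with the round lens upright in the nest of the clamping fixture, let go of it, then roll the fixture's thumbwheel with a fingertip until the jaw has pushed the module home against the fixed stop and holds it snugly there. Press the wheel lightly so that neither the wheel nor the module is strained, close the jaw only by its wheel, and leave the other things on the table alone.

Things in the scene. Friction and masses are not known exactly. Their poses are not given: they have to be found in the camera images.
- module_center (a point): Centre of the loose sensor module to clamp: bare aluminium block 36 (x) x 30 (y) x 40 mm tall, about 0.1 kg, with a black round lens 20 mm across, 6 mm high, in the middle of its top. Stands upright on the table at first; the point is 20 mm above its underside, z up. Half a turn about z makes no difference. A squeeze by the jaw of over 25 N marks it.
- nest_seat (a point): Middle of the module's footprint on the nest floor (12 mm above the table) when it is home. Its 36 mm side goes along this x, the 30 mm side along y; z up. +y points to the fixed stop: steel wall 64 mm wide, face 15 mm away, top 26 mm above the floor; the jaw is at -y. Ledges 6 mm high stand at x = +-21 mm (3 mm clearance each): fingers stay above them.
- fixture: The clamping fixture, fixed to the table: aluminium plate 110 (x) x 230 (y) x 12 mm, origin under its centre, axes as the nest's. Nest and stop at its +y end; black thumbwheel housing, 64 (x) x 80 (y) mm, flat top 45 mm above the table, at its -y end. The jaw slides between them.
- jaw_face (a point): The movable steel jaw, 30 mm (x) x 22 mm (y), top 25 mm above the nest floor; the point is the middle of its clamping face at floor level, axes as the nest's. It must be moved only by its wheel, not pushed by hand.
- jaw_slide (a joint): Jaw travel in m: 0 fully open (12 mm spare room), 0.012 when it holds the module against the stop, 0.020 end of travel. Starts at 0 to 0.005. 5 mm of travel per 16 mm rolled at the wheel's rim. About 6 N of friction holds the jaw where it is left: the rim needs about 2 N to roll; once the jaw is on the module it presses with about 3.2 times the rim force beyond that.
- wheel_slot (a point): Middle of the slot in the housing's flat top (45 mm above the table), 120 mm from the nest; axes as the nest's. The wheel's highest point is straight above it, 3.5 to 8.5 mm up: this differs from unit to unit and is not measured, so feel for it. Roll the wheel's top towards +y (the nest) to close the jaw, -y to open.
- plain_housing: Bystander: flat finned aluminium block without lens, 50 x 46 x 26 mm, origin under its centre. Not to be disturbed.
- screwdriver: Bystander: a lying screwdriver, origin under it.
- spacer_ring: Bystander: steel ring, 44 mm across, 14 mm high, origin under its centre.
- oil_bottle: Bystander: small white bottle, 44 mm across, 110 mm high, origin under its centre.
- mouse: Bystander: black computer mouse, 100 x 58 x 32 mm, origin under its centre.
- pin_tray: Bystander: grey divided tray, 110 x 150 x 35 mm, origin under its centre.
- wheel_foot (a point): Knurled steel thumbwheel, 32 mm across, 10 mm wide, axle along the nest's x, edge standing out of the slot; too low to turn by pinching. Its axle is rigid: it does not give when pressed. A fingertip pressing with about 5 N rolls it without slipping; a finger force above 20 N damages it. This point: on the nest-floor level, 33 mm straight below the slot.
Mind the look-alikes: they are no part of the job. What is shaped like the part that bears module_center but green or orange is not meant.

How it is judged:
On the way, in this order (a step that is already met when the one before it is completed fails the run):
1. the module stands in the nest, let go, the jaw not yet on it (horizontal distance between module_center and nest_seat below 0.013 m and z of module_center in the frame of nest_seat below 0.0225 m and angle between module_center's own z axis and vertical below 0.08 rad and contact force between the fingers and module below 0.1 N and contact force between jaw_slide and module below 0.5 N), for 0.2 s.
2. rolling the wheel has brought the jaw onto the module (value of joint jaw_slide above 0.011 m and contact force between jaw_slide and module above 1.5 N), for 0.1 s.
At the end, for the whole second after the job is handed in: The module stands upright (within 0.06 rad) and square (0.06 rad) on the nest floor within 5 mm of the seat, at rest, with the jaw travelled over 11 mm and holding it against the stop with at least 1.5 N after the robot has let go (all of step 2 and contact force between fixture and module above 1.5 N and horizontal distance between module_center and nest_seat below 0.005 m and z of module_center in the frame of nest_seat below 0.0225 m and angle between module_center's own z axis and vertical below 0.06 rad and angle between the y axis of module_center and the y axis of nest_seat, either way round below 0.06 rad and linear speed of module below 0.01 m/s); the robot touches nothing.
It fails at once if the module is squeezed by the jaw with more than 25 N (contact force between jaw_slide and module above 25 N).
It fails at once if the wheel is pressed with more than 20 N (contact force between the fingers and wheel above 20 N).
It fails at once if the jaw is pushed by the fingers instead of the wheel (contact force between the fingers and jaw_slide above 4 N).
It fails at once if another thing on the table is disturbed (distance of any of plain_housing, screwdriver, spacer_ring, oil_bottle, mouse, pin_tray from where it was at the start of the episode above 0.02 m).
It also fails if it takes over 67 s, if anything falls off the work surface, if the arm or the gripper's body presses on something with over 40 N, if the wrist force passes 120 N, or if a joint passes its speed limit or range.

## Working session

There is one attempt and no reset: what is moved stays moved. The work goes in short steps, Python scripts to look and compute and a tool call to move; the robot and the scene stay as the last step left them, time stands still between calls to the robot, and variables do not carry over. Pictures are saved under pics/ and viewed, about 8 in all and at most 12, crops included, and the job is handed in when it is done.

Besides the shell and the picture viewer there is one more tool, called after "Call:" as a command line: name --pt "numbers of a row" for each row, then --argument value for the rest. play_rows: Moves the arm, as the interface text tells. Its arguments: {"type":"object","properties":{"deltas":{"type":"array"},"gripper":{"type":"number"}},"required":["deltas"]}

```bash
mkdir -p pics
cat > h.py <<'E'
from bench import bot
import numpy as np, cv2
from scipy.spatial.transform import Rotation as R
def st():
    s=bot.get_state(); print('t',round(s['t'],2),'pos',np.round(s['ee_pos'],4),'R\n',np.round(R.from_rotvec(s['eef_rot']).as_matrix(),3),'f',np.round(s['ft_force'],2),'w',round(s['grip_width'],4)); return s
E
python3 - <<'E'
from h import *
s=st()
a=bot.camera('top');b=bot.camera('side')
cv2.imwrite('pics/a.png',a['frame']);cv2.imwrite('pics/b.png',b['frame'])
for c in ('top','side'):
  for n in ['module_center','nest_seat','fixture','jaw_face','wheel_slot','wheel_foot','plain_housing','spacer_ring','oil_bottle','mouse','pin_tray','screwdriver']:
    print(c,n,[(np.round(d['point'],3).tolist(),round(d['p'],2)) for d in bot.mark_of(c,n)[:4]])
E
```

```text
t 0.0 pos [ 0.2167 -0.532   0.2304] R
 [[ 0.926  0.377 -0.001]
 [ 0.377 -0.926  0.002]
 [ 0.    -0.002 -1.   ]] f [0.8  0.43 0.23] w 0.0854
top module_center [([0.485, -0.293, 0.02], 0.58), ([0.577, -0.166, 0.023], 0.52)]
top nest_seat [([0.513, 0.163, 0.012], 0.61), ([0.374, -0.067, -0.0], 0.29)]
top fixture [([0.522, 0.079, -0.006], 0.67)]
top jaw_face [([0.515, 0.134, 0.014], 0.54), ([0.515, 0.161, 0.014], 0.27)]
top wheel_slot [([0.522, 0.034, 0.047], 0.78)]
top wheel_foot [([0.523, 0.032, 0.01], 0.82)]
top plain_housing [([0.62, -0.275, 0.002], 0.56), ([0.376, -0.067, -0.001], 0.3)]
top spacer_ring [([0.375, -0.064, 0.0], 0.56)]
top oil_bottle []
top mouse [([0.742, -0.017, 0.005], 0.7), ([0.54, -0.454, 0.002], 0.56)]
top pin_tray [([0.458, 0.46, -0.001], 0.91), ([0.517, 0.133, 0.015], 0.54)]
top screwdriver [([0.739, -0.017, 0.003], 0.73)]
side module_center [([0.485, -0.288, 0.018], 0.74), ([0.574, -0.168, 0.018], 0.63), ([0.498, -0.205, 0.022], 0.56), ([0.453, 0.463, -0.004], 0.19)]
side nest_seat [([0.519, 0.158, 0.009], 0.8)]
side fixture [([0.521, 0.085, 0.0], 0.74)]
side jaw_face [([0.514, 0.135, 0.006], 0.63), ([0.538, -0.454, -0.004], 0.42)]
side wheel_slot [([0.527, 0.039, 0.041], 0.79)]
side wheel_foot [([0.525, 0.035, 0.012], 0.88)]
side plain_housing [([0.616, -0.277, -0.001], 0.81)]
side spacer_ring [([0.371, -0.062, 0.0], 0.55)]
side oil_bottle [([0.745, 0.358, -0.002], 0.67)]
side mouse [([0.536, -0.454, -0.004], 0.6), ([0.527, 0.036, 0.043], 0.25)]
side pin_tray [([0.457, 0.462, -0.004], 0.6)]
side screwdriver [([0.74, -0.012, 0.002], 0.83), ([0.499, -0.205, 0.022], 0.4)]
```

View pics/a.png

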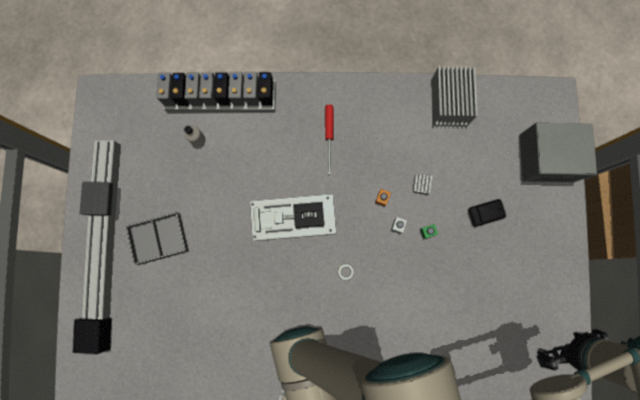

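View pics/b.png

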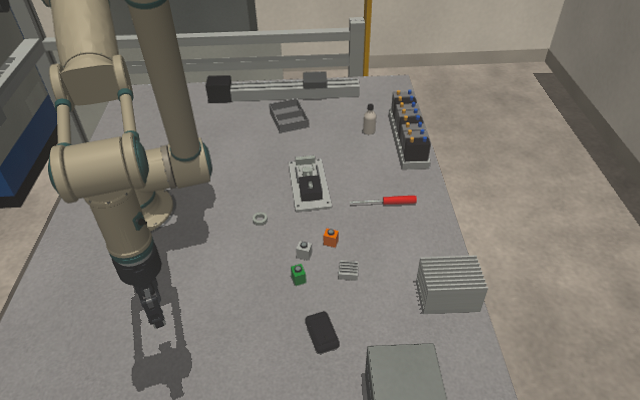

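Three look-alikes in the top view: orange (383,197), bare grey (399,225), green (429,231). The bare one, near (0.498,-0.205), fits. I'll go above it and check it in a close-up.

Call:
play_rows --pt "37 -19 0 0" --pt "74 -38 0 0" --pt "111 -57 0 0" --pt "148 -76 0 0" --pt "185 -95 0 0"

```text
t: 1.72
ee_pos: [0.3532, -0.3733, 0.2314]
eef_rot: [3.083, 0.602, 0.001]
ft_force: [0.7, 0.3, 0.7]
grip_width: 0.0854
```

Call:
play_rows --pt "37 -19 0 0" --pt "74 -38 0 0" --pt "111 -57 0 0" --pt "148 -76 0 0" --pt "185 -95 0 0"

```text
t: 2.13
ee_pos: [0.4889, -0.2153, 0.2316]
eef_rot: [3.082, 0.604, 0.001]
ft_force: [-0.2, -1.0, -0.0]
grip_width: 0.0853
```

Run:
```python
from h import *
s=st()
a=bot.camera('wrist');cv2.imwrite('pics/c.png',a['frame']);print(np.round(a['tool_from_camera'],4),a['mtx'],a['k1'])
for n in ['module_center']:
    print(n,[(np.round(d['point'],3).tolist(),round(d['p'],2)) for d in bot.mark_of('wrist',n)[:4]])
```

```text
t 2.13 pos [ 0.4889 -0.2153  0.2316] R
 [[ 0.926  0.377  0.001]
 [ 0.377 -0.926 -0.001]
 [ 0.     0.001 -1.   ]] f [-0.22 -0.99 -0.02] w 0.0853
[[ 6.000e-04 -9.539e-01 -3.001e-01  7.550e-02]
 [ 1.000e+00  9.000e-04 -7.000e-04 -5.000e-04]
 [ 1.000e-03 -3.001e-01  9.539e-01 -1.416e-01]
 [ 0.000e+00  0.000e+00  0.000e+00  1.000e+00]] [[357.44356392   0.         317.54864748]
 [  0.         357.44356392 203.96471281]
 [  0.           0.           1.        ]] 0.024733331468375
module_center [([0.49, -0.29, 0.02], 0.93), ([0.502, -0.209, 0.024], 0.89), ([0.577, -0.163, 0.019], 0.67)]
```

View pics/c.png

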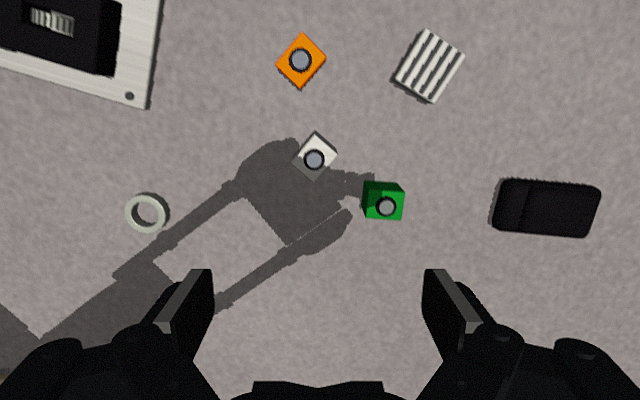

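The bare block with the lens is at (315,155), orange at (300,60) and green at (384,200). Next I'll rectify an enlarged crop on the block-top plane to confirm it and get its yaw.

```bash
cat >> h.py <<'E'
def proj(P,a,s):
    """world points -> wrist pixels"""
    T=np.eye(4);T[:3,:3]=R.from_rotvec(s['eef_rot']).as_matrix();T[:3,3]=s['ee_pos']
    W=np.linalg.inv(T@np.array(a['tool_from_camera']))
    rv=cv2.Rodrigues(W[:3,:3])[0]
    return cv2.projectPoints(np.asarray(P,float).reshape(-1,1,3),rv,W[:3,3],np.array(a['mtx']),np.array([a['k1'],0,0,0]))[0].reshape(-1,2)
def ortho(a,s,cx,cy,z,half=.05,n=400):
    """bird's-eye: col -> +y to left (world y decreasing right), row -> x decreasing downward"""
    g=np.linspace(half,-half,n); X,Y=np.meshgrid(cx+g,cy+g,indexing='ij')
    m=proj(np.dstack([X,Y,np.full_like(X,z)]),a,s).reshape(n,n,2).astype(np.float32)
    return cv2.remap(a['frame'],m[...,0],m[...,1],cv2.INTER_CUBIC)
E
python3 - <<'E'
from h import *
s=bot.get_state();a=bot.camera('wrist')
im=ortho(a,s,.500,-.207,.04)
for i in range(0,400,40): cv2.line(im,(i,0),(i,5),(0,0,255)); cv2.line(im,(0,i),(5,i),(0,0,255))
cv2.imwrite('pics/d.png',im)
bot.mark_of('wrist','module_center')
for d in bot.regions_of('wrist','module_center'):
    ys,xs=np.nonzero(d['region']); print(d['p'],xs.mean(),ys.mean(),len(xs))
E
```

```text
0.86 316.95365168539325 160.6193820224719 1424
0.65 304.11207471647765 66.47765176784523 1499
0.62 384.5253671562083 204.73230974632844 1498
0.37 430.88358662613985 73.25410334346505 3290
```

View pics/d.png

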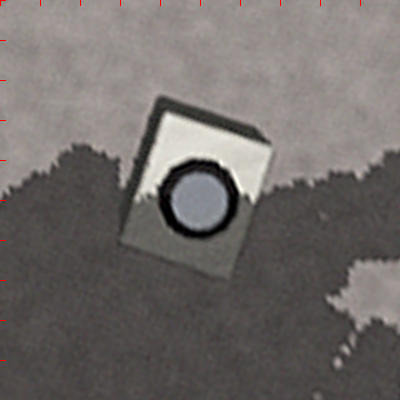

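Confirmed: bare aluminium with a black-ringed lens. Its top is centred near (0.501,-0.2065), and the long axis points at about -18.5°. Now turn and descend.

Call:
play_rows --pt "5 -1 25 -7.1" --pt "10 -3 55 -14.2" --pt "14.5 -3.6 85 -21.3" --pt "14.5 -3.6 110 -28.4" --pt "14.5 -3.6 130 -35.5" --gripper 0.8

```text
t: 2.8
ee_pos: [0.498, -0.2095, 0.0993]
eef_rot: [-2.748, -1.519, 0.003]
ft_force: [0.3, 0.4, -0.8]
grip_width: 0.0682
```

Call:
play_rows --pt "0 0 5 -7" --pt "0 0 10 -13.9" --pt "0 0 10 -13.9"

```text
t: 3.05
ee_pos: [0.498, -0.2097, 0.09]
eef_rot: [-2.548, -1.834, 0.003]
ft_force: [-0.0, -0.3, 0.1]
grip_width: 0.0683
```

Run:
```python
from h import *
s=st();print(np.round(s['q'],2))
a=bot.camera('wrist');im=ortho(a,s,.501,-.2065,.04)
p=s['ee_pos'];Rm=R.from_rotvec(s['eef_rot']).as_matrix()
def px(q): return (int(199.5+(-.2065-q[1])*4000),int(199.5+(.501-q[0])*4000))
# prediction: block outline at TCP
c=[p+Rm@np.array([i*.015,j*.018,0]) for i,j in((1,1),(1,-1),(-1,-1),(-1,1))]
cv2.polylines(im,[np.array([px(q) for q in c])],True,(0,0,255))
cv2.imwrite('pics/e.png',np.hstack([im,cv2.resize(a['frame'],(400,250))[:0].reshape(0,400,3) if 0 else im[:, :0]]))
```

```text
t 3.05 pos [ 0.498  -0.2097  0.09  ] R
 [[ 0.317  0.948 -0.003]
 [ 0.948 -0.317  0.001]
 [-0.    -0.003 -1.   ]] f [-0.   -0.34  0.05] w 0.0683
[-0.53  0.34  1.79 -0.    1.01 -0.2 ]
```

View pics/e.png

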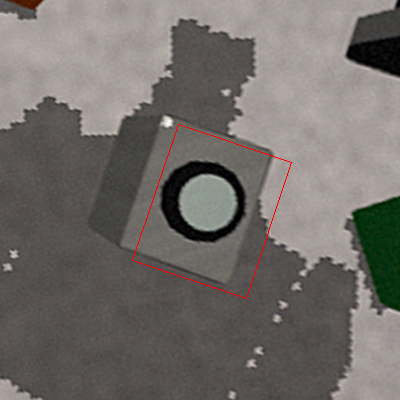

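The outline angle matches; the tool is off by (+3.2,+3.7) mm in world xy. Correct that, descend and grip.

Call:
play_rows --pt "4.5 1.9 10 0" --pt "4.5 1.9 35 0" --pt "4.5 1.9 60 0" --pt "4.5 1.9 75 0" --pt "4.5 1.9 80 0"

```text
t: 3.52
ee_pos: [0.5016, -0.204, 0.009]
eef_rot: [-2.548, -1.831, 0.003]
ft_force: [-0.5, 0.1, -0.4]
grip_width: 0.0683
```

Call:
play_rows --pt "0 0 0 0" --pt "0 0 0 0" --pt "0 0 0 0" --pt "0 0 0 0" --pt "0 0 0 0" --gripper 0.2

```text
t: 3.93
ee_pos: [0.5042, -0.2051, 0.0126]
eef_rot: [2.547, 1.835, 0.002]
ft_force: [-0.3, -0.9, 2.5]
grip_width: 0.035
```

Call:
play_rows --pt "0 0 0 0" --pt "0 0 -20 0" --pt "0 0 -50 0" --pt "0 0 -90 0" --pt "0 0 -100 0"

```text
t: 4.35
ee_pos: [0.506, -0.206, 0.1166]
eef_rot: [2.542, 1.832, 0.006]
ft_force: [0.6, -0.3, -0.4]
grip_width: 0.0354
```

Run:
```python
from h import *
s=st()
a=bot.camera('wrist');cv2.imwrite('pics/f.png',a['frame'])
for n in ['module_center','nest_seat','wheel_slot','jaw_face']:
    print(n,[(np.round(d['point'],3).tolist(),round(d['p'],2)) for d in bot.mark_of('wrist',n)[:3]])
```

```text
t 4.35 pos [ 0.506  -0.206   0.1166] R
 [[ 0.316  0.949  0.008]
 [ 0.949 -0.316 -0.005]
 [-0.002  0.009 -1.   ]] f [ 0.57 -0.29 -0.44] w 0.0354
module_center [([0.505, -0.208, 0.126], 0.93), ([0.577, -0.165, 0.019], 0.82)]
nest_seat [([0.372, -0.065, -0.002], 0.44)]
wheel_slot []
jaw_face []
```

View pics/f.png

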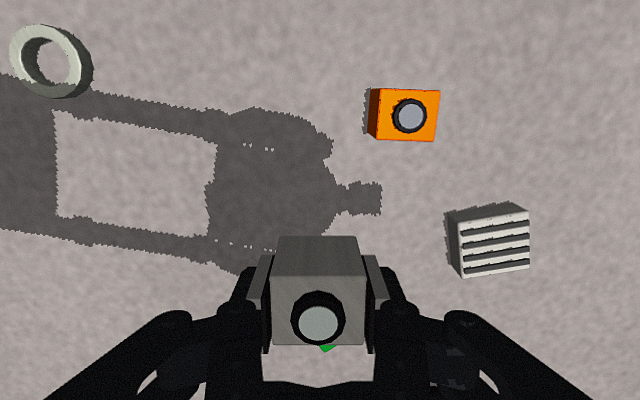

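The module is held (35.4 mm), with the lens on the tool axis to within about 1 mm. Carry it towards the nest, square to the fixture, and stop short for a look.

Call:
play_rows --pt "38 -11 -5 0" --pt "76 -22 -10 0" --pt "114 -33 -15 0" --pt "152 -45 -20 0" --pt "190 -56 -20 0"

```text
t: 5.02
ee_pos: [0.5089, -0.0049, 0.1299]
eef_rot: [-2.548, -1.835, 0.003]
ft_force: [0.7, 0.5, -0.1]
grip_width: 0.0353
```

Call:
play_rows --pt "24 -7 0 -6" --pt "48 -14 0 -12" --pt "72 -21 0 -18" --pt "94 -28 0 -22.3" --pt "94 -28 0 -22.3"

```text
t: 5.43
ee_pos: [0.5117, 0.0952, 0.129]
eef_rot: [-2.136, -2.297, 0.002]
ft_force: [-0.2, 0.0, -0.9]
grip_width: 0.0352
```

Run:
```python
from h import *
s=st()
a=bot.camera('wrist');cv2.imwrite('pics/g0.png',a['frame'])
for n in ['module_center','nest_seat','wheel_slot','jaw_face']:
    print(n,[(np.round(d['point'],4).tolist(),round(d['p'],2)) for d in bot.mark_of('wrist',n)[:3]])
f=ortho(a,s,.515,.13,.012,half=.1,n=600)
for i in range(0,600,60): cv2.line(f,(i,0),(i,6),(0,0,255)); cv2.line(f,(0,i),(6,i),(0,0,255))
cv2.imwrite('pics/g.png',f)
```

```text
t 5.43 pos [0.5117 0.0952 0.129 ] R
 [[-0.072  0.997 -0.004]
 [ 0.997  0.072  0.002]
 [ 0.002 -0.004 -1.   ]] f [-0.15  0.01 -0.88] w 0.0352
module_center [([0.5136, 0.0886, 0.1367], 0.66)]
nest_seat [([0.5108, 0.1534, 0.0125], 0.74), ([0.5123, 0.0936, 0.1347], 0.24)]
wheel_slot []
jaw_face [([0.5165, 0.1304, 0.0117], 0.93)]
```

View pics/g.png

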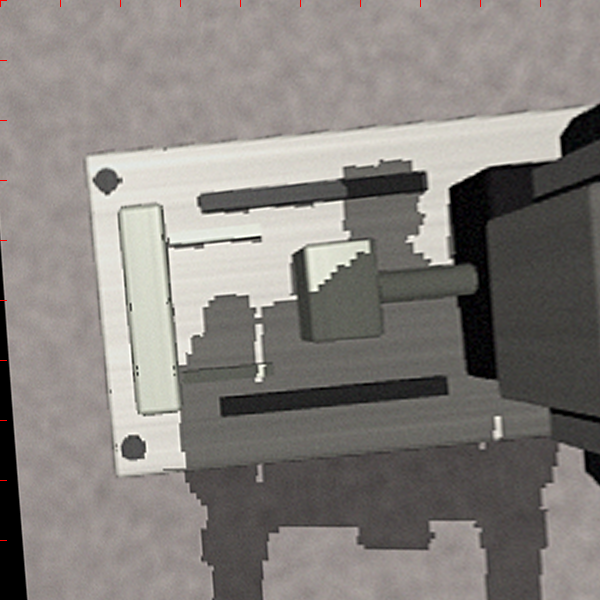

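The fixture yaw is about +5.6° and the seat is near (0.513,0.1575). The jaw face is near y=0.1315, so it is almost fully open. Go above the seat, offset 4 mm towards the jaw.

Call:
play_rows --pt "20 2 0 -1.5" --pt "40 4.5 10 -1.5" --pt "58.5 6.5 30 -1.5" --pt "58.5 6.5 55 -1.5" --pt "58.5 6.5 80 -1.5"

```text
t: 6.1
ee_pos: [0.5166, 0.1501, 0.0508]
eef_rot: [2.115, 2.321, 0.002]
ft_force: [0.3, -0.4, -1.8]
grip_width: 0.0352
```

Run:
```python
from h import *
s=st()
a=bot.camera('wrist');b=bot.camera('top');
f=b['frame'][180:250,240:345]
cv2.imwrite('pics/h.png',np.vstack([cv2.resize(a['frame'],(640,400)),cv2.resize(f,(300,200),interpolation=cv2.INTER_CUBIC) if 0 else a['frame'][:0]]))
print([(np.round(d['point'],4).tolist(),round(d['p'],2)) for d in bot.mark_of('wrist','module_center')[:3]],[(np.round(d['point'],4).tolist(),round(d['p'],2)) for d in bot.mark_of('wrist','nest_seat')[:3]])
```

```text
t 6.1 pos [0.5166 0.1501 0.0508] R
 [[-0.093  0.996  0.002]
 [ 0.996  0.093  0.   ]
 [-0.     0.002 -1.   ]] f [ 0.31 -0.39 -1.8 ] w 0.0352
[([0.5148, 0.148, 0.0596], 0.75), ([0.5102, 0.1552, 0.0126], 0.5)] [([0.5122, 0.1557, 0.0171], 0.85)]
```

View pics/h.png

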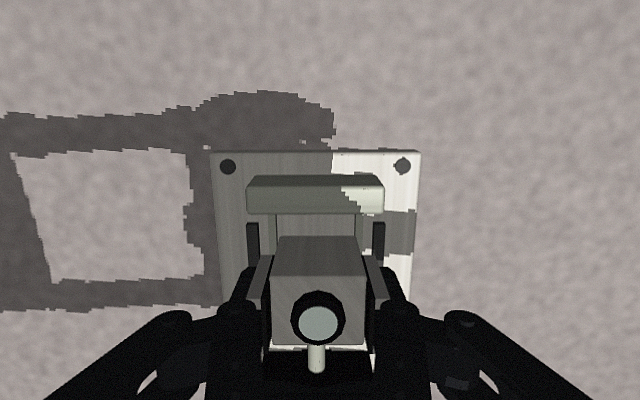

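Measured in the image: the stop is centred 1 mm to the tool's -y and the gap to it is 8 mm. Correct both and lower.

Call:
play_rows --pt "4 -1 4 0" --pt "4 -1 10 0" --pt "4 -1 18 0" --pt "4 -1 24 0" --pt "4 -1 26 0"

```text
t: 6.72
ee_pos: [0.5138, 0.1539, 0.0245]
eef_rot: [-2.115, -2.322, 0.002]
ft_force: [-4.2, -0.0, 25.4]
grip_width: 0.035
```

Call:
play_rows --pt "0 0 0.5 0" --pt "0 0 1 0" --pt "0 0 1 0"

```text
t: 6.97
ee_pos: [0.514, 0.154, 0.0246]
eef_rot: [-2.115, -2.323, 0.001]
ft_force: [-1.1, -0.7, 3.6]
grip_width: 0.0353
```

Contact is at floor height. Let go and back up.

Call:
play_rows --pt "0 0 0 0" --pt "0 0 0 0" --pt "0 0 0 0" --pt "0 0 0 0" --gripper 0.7

```text
t: 7.3
ee_pos: [0.5148, 0.1542, 0.0243]
eef_rot: [2.115, 2.323, 0.001]
ft_force: [0.9, -0.5, -0.2]
grip_width: 0.0598
```

Call:
play_rows --pt "0 0 -8 0" --pt "0 0 -30 0" --pt "0 0 -60 0" --pt "0 0 -95 0" --pt "0 0 -95 0"

```text
t: 7.72
ee_pos: [0.5192, 0.155, 0.1261]
eef_rot: [2.109, 2.317, 0.016]
ft_force: [2.0, 0.2, 0.9]
grip_width: 0.06
```

Run:
```python
from h import *
s=st()
a=bot.camera('wrist')
cv2.imwrite('pics/i.png',a['frame'])
for n in ['module_center','nest_seat','wheel_slot','jaw_face']:
    print(n,[(np.round(d['point'],4).tolist(),round(d['p'],2)) for d in bot.mark_of('wrist',n)[:3]])
```

```text
t 7.72 pos [0.5192 0.155  0.1261] R
 [[-0.094  0.996  0.013]
 [ 0.996  0.094  0.002]
 [ 0.001  0.013 -1.   ]] f [1.98 0.2  0.9 ] w 0.06
module_center [([0.5132, 0.1518, 0.0328], 0.79)]
nest_seat [([0.5127, 0.1573, 0.0113], 0.92)]
wheel_slot [([0.53, 0.0344, 0.0433], 0.68)]
jaw_face [([0.5145, 0.1317, 0.0101], 0.8)]
```

View pics/i.png

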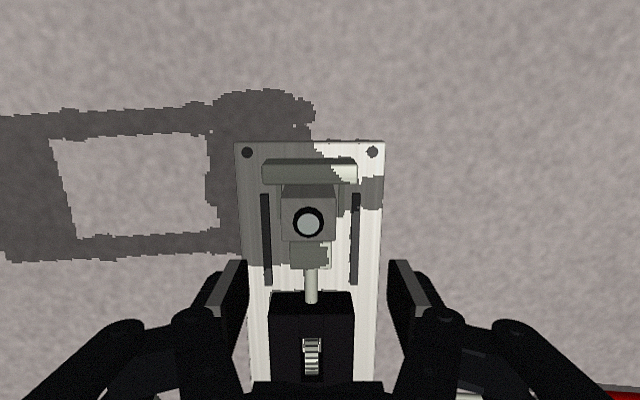

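The module stands in the nest between the ledges. Its centre is at z≈0.032, about 5 mm short of the stop. The wheel shows at (312,357), so the slot is near (0.5255,0.0385). Shut the fingers and go above the near side of the wheel.

Call:
play_rows --pt "-25 0 0 0" --pt "-55 0.5 0 0" --pt "-85 1 10 0" --pt "-110 1 25 0" --pt "-124 1 35 0" --gripper 0

```text
t: 8.38
ee_pos: [0.526, 0.0284, 0.0821]
eef_rot: [-2.115, -2.32, 0.005]
ft_force: [-0.7, 0.0, -0.3]
grip_width: 0.0005
```

Call:
play_rows --pt "0 0 0 0" --pt "0 0 0 0" --pt "0 0 0 0" --pt "0 0 0 0"

```text
t: 8.72
ee_pos: [0.5271, 0.0317, 0.0844]
eef_rot: [-2.114, -2.324, -0.0]
ft_force: [-0.4, 0.8, -0.3]
grip_width: -0.0002
```

Run:
```python
from h import *
s=st();a=bot.camera('wrist');b=bot.camera('side')
cv2.imwrite('pics/j.png',np.hstack([a['frame'][150:,160:480],cv2.resize(b['frame'][140:215,280:340],(320,400))[:250]]))
```

```text
t 8.72 pos [0.5271 0.0317 0.0844] R
 [[-0.094  0.996  0.   ]
 [ 0.996  0.094  0.   ]
 [ 0.     0.    -1.   ]] f [-0.42  0.77 -0.3 ] w -0.0002
```

View pics/j.png

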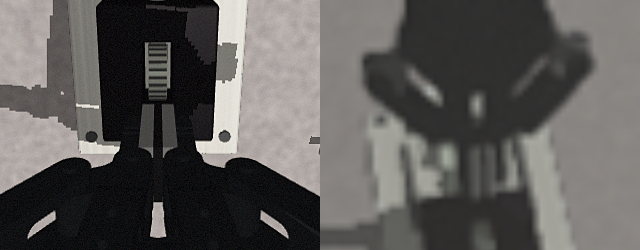

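The wheel is centred laterally under the fingers (full-frame column about 318). Descend and feel for it.

Call:
play_rows --pt "3 0 8 0" --pt "3 0 18 0" --pt "3 0 25 0" --pt "3 0 27 0" --pt "3 0 27 0"

```text
t: 9.23
ee_pos: [0.5258, 0.0339, 0.056]
eef_rot: [-2.113, -2.322, 0.003]
ft_force: [0.2, 0.7, -0.5]
grip_width: -0.0002
```

Call:
play_rows --pt "0 0 0.2 0" --pt "0 0 0.4 0" --pt "0 0 0.6 0" --pt "0 0 0.8 0" --pt "0 0 1 0"

```text
t: 9.65
ee_pos: [0.527, 0.0337, 0.0565]
eef_rot: [2.115, 2.322, 0.0]
ft_force: [-0.7, -0.2, -0.7]
grip_width: 0.0002
```

Call:
play_rows --pt "0 0 0.3 0" --pt "0 0 0.6 0" --pt "0 0 0.9 0" --pt "0 0 1.2 0" --pt "0 0 1.2 0"

```text
t: 10.07
ee_pos: [0.5268, 0.0337, 0.055]
eef_rot: [2.115, 2.323, -0.0]
ft_force: [0.3, -0.7, 0.1]
grip_width: -0.0002
```

Call:
play_rows --pt "0 0 0.2 0" --pt "0 0 0.4 0" --pt "0 0 0.6 0" --pt "0 0 0.8 0" --pt "0 0 0.8 0"

```text
t: 10.48
ee_pos: [0.5268, 0.0337, 0.0542]
eef_rot: [2.115, 2.323, -0.0]
ft_force: [0.5, 0.7, 0.5]
grip_width: 0.0
```

Call:
play_rows --pt "0 0 0.2 0" --pt "0 0 0.4 0" --pt "0 0 0.6 0" --pt "0 0 0.6 0" --pt "0 0 0.6 0"

```text
t: 10.9
ee_pos: [0.5268, 0.0337, 0.0537]
eef_rot: [2.115, 2.323, -0.0]
ft_force: [-0.5, -0.6, 0.3]
grip_width: -0.0003
```

Call:
play_rows --pt "0 0 0.2 0" --pt "0 0 0.4 0" --pt "0 0 0.6 0" --pt "0 0 0.6 0" --pt "0 0 0.6 0"

```text
t: 11.32
ee_pos: [0.5268, 0.0337, 0.0531]
eef_rot: [2.115, 2.323, -0.0]
ft_force: [0.1, 1.0, -0.6]
grip_width: 0.0003
```

Call:
play_rows --pt "0 0 0.2 0" --pt "0 0 0.4 0" --pt "0 0 0.6 0" --pt "0 0 0.6 0" --pt "0 0 0.6 0"

```text
t: 11.73
ee_pos: [0.5268, 0.0338, 0.0525]
eef_rot: [2.115, 2.323, -0.0]
ft_force: [0.1, -0.0, 0.4]
grip_width: -0.0001
```

Call:
play_rows --pt "0 0 0.2 0" --pt "0 0 0.4 0" --pt "0 0 0.6 0" --pt "0 0 0.6 0" --pt "0 0 0.6 0"

```text
t: 12.15
ee_pos: [0.5268, 0.0338, 0.0519]
eef_rot: [2.115, 2.323, -0.0]
ft_force: [0.6, 0.7, 0.3]
grip_width: -0.0001
```

Call:
play_rows --pt "0 0 0.2 0" --pt "0 0 0.4 0" --pt "0 0 0.6 0" --pt "0 0 0.6 0" --pt "0 0 0.6 0"

```text
t: 12.57
ee_pos: [0.5268, 0.0337, 0.0513]
eef_rot: [2.115, 2.323, -0.0]
ft_force: [0.6, 0.6, 0.1]
grip_width: 0.0002
```

Call:
play_rows --pt "0 0 0.2 0" --pt "0 0 0.4 0" --pt "0 0 0.6 0" --pt "0 0 0.6 0" --pt "0 0 0.6 0"

```text
t: 12.98
ee_pos: [0.5269, 0.0338, 0.0509]
eef_rot: [2.115, 2.323, 0.0]
ft_force: [-1.1, -0.0, 2.3]
grip_width: -0.0001
```

Contact at z≈0.051. Add a little.

Call:
play_rows --pt "0 0 0.15 0" --pt "0 0 0.3 0" --pt "0 0 0.3 0" --pt "0 0 0.3 0"

```text
t: 13.32
ee_pos: [0.5269, 0.0338, 0.0508]
eef_rot: [2.115, 2.323, 0.0]
ft_force: [-1.2, -0.4, 6.2]
grip_width: -0.0001
```

About 13 N/mm; 6 N is right. Roll towards +y.

Call:
play_rows --pt "1 0 0 0" --pt "2.2 0 0 0" --pt "3.5 0 0 0" --pt "4.8 0 0 0" --pt "6 0 0 0"

```text
t: 13.73
ee_pos: [0.5264, 0.0391, 0.0508]
eef_rot: [2.114, 2.323, -0.001]
ft_force: [-2.0, -2.4, 3.9]
grip_width: 0.0001
```

Call:
play_rows --pt "1.2 0 0.15 0" --pt "2.5 0 0.15 0" --pt "3.8 0 0.15 0" --pt "5 0 0.15 0" --pt "6 0 0.15 0"

```text
t: 14.15
ee_pos: [0.5258, 0.045, 0.0508]
eef_rot: [2.113, 2.323, -0.001]
ft_force: [-1.0, -2.0, 5.7]
grip_width: -0.0
```

Run:
```python
from h import *
s=st();a=bot.camera('wrist');
print('wrist',[(np.round(d['point'],4).tolist(),round(d['p'],2)) for d in bot.mark_of('wrist','jaw_face')[:2]])
b=bot.camera('side')
print('side',[(np.round(d['point'],4).tolist(),round(d['p'],2)) for d in bot.mark_of('side','jaw_face')[:2]])
cv2.imwrite('pics/k.png',a['frame'])
```

```text
t 14.15 pos [0.5258 0.045  0.0508] R
 [[-0.094  0.996  0.001]
 [ 0.996  0.094 -0.001]
 [-0.002  0.    -1.   ]] f [-1.03 -2.03  5.68] w -0.0
wrist [([0.5149, 0.1343, 0.0106], 0.75)]
side []
```

Rolling works; the jaw is advancing. Finish the stroke, lift, go back, press again.

Call:
play_rows --pt "1 0 0 0" --pt "2 0 0 0" --pt "3 0 0 0" --pt "3 0 -2 0" --pt "3 0 -4 0"

```text
t: 14.77
ee_pos: [0.5252, 0.049, 0.0539]
eef_rot: [-2.115, -2.322, 0.0]
ft_force: [-0.6, -0.0, -0.5]
grip_width: 0.0001
```

Call:
play_rows --pt "-5 0 0 0" --pt "-10 0 0 0" --pt "-15 0 0 0" --pt "-15 0 0 0"

```text
t: 15.1
ee_pos: [0.527, 0.0327, 0.0541]
eef_rot: [2.116, 2.322, -0.001]
ft_force: [0.8, -0.0, 0.2]
grip_width: -0.0005
```

Call:
play_rows --pt "0 0 1.5 0" --pt "0 0 2.7 0" --pt "0 0 3.2 0" --pt "0 0 3.6 0" --pt "0 0 3.6 0"

```text
t: 15.52
ee_pos: [0.5267, 0.0337, 0.0509]
eef_rot: [2.115, 2.323, -0.001]
ft_force: [-1.5, -1.2, 3.1]
grip_width: 0.0003
```

Call:
play_rows --pt "1.5 0 0.2 0" --pt "3 0 0.25 0" --pt "4.5 0 0.3 0" --pt "6 0 0.3 0" --pt "7.5 0 0.3 0"

```text
t: 15.93
ee_pos: [0.5261, 0.0409, 0.0508]
eef_rot: [2.114, 2.323, -0.001]
ft_force: [-1.8, -1.7, 5.0]
grip_width: -0.0002
```

Call:
play_rows --pt "1.5 0 0 0" --pt "3 0 0 0" --pt "4.5 0 0 0" --pt "6 0 0 0" --pt "7 0 0 0"

```text
t: 16.35
ee_pos: [0.5254, 0.0482, 0.0505]
eef_rot: [2.114, 2.323, -0.0]
ft_force: [-2.4, -1.6, 3.8]
grip_width: -0.0003
```

Run:
```python
from h import *
s=st();a=bot.camera('wrist');
for n in ('jaw_face','module_center'): print(n,[(np.round(d['point'],4).tolist(),round(d['p'],2)) for d in bot.mark_of('wrist',n)[:2]])
cv2.imwrite('pics/k.png',a['frame'])
```

```text
t 16.35 pos [0.5254 0.0482 0.0505] R
 [[-0.094  0.996  0.   ]
 [ 0.996  0.094 -0.001]
 [-0.001  0.    -1.   ]] f [-2.42 -1.65  3.8 ] w -0.0003
jaw_face [([0.5128, 0.1381, 0.0082], 0.62)]
module_center [([0.5108, 0.1557, 0.0339], 0.65)]
```

View pics/k.png

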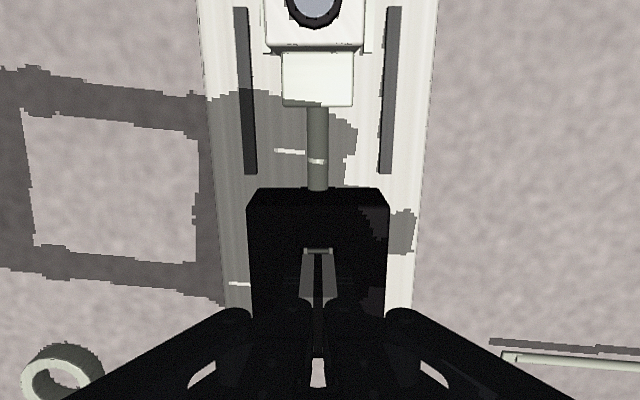

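The jaw is now at the module. One more stroke, watching the tangential force.

Call:
play_rows --pt "0 0 -2 0" --pt "0 0 -4 0" --pt "-5 0 -4 0" --pt "-10 0 -4 0" --pt "-14.5 0 -4 0"

```text
t: 16.92
ee_pos: [0.5269, 0.0332, 0.0542]
eef_rot: [2.115, 2.323, -0.0]
ft_force: [0.5, 0.0, 0.2]
grip_width: -0.0
```

Call:
play_rows --pt "0 0 0 0" --pt "0 0 1.5 0" --pt "0 0 2.7 0" --pt "0 0 3.2 0" --pt "0 0 3.6 0"

```text
t: 17.33
ee_pos: [0.5267, 0.0338, 0.0508]
eef_rot: [-2.115, -2.323, 0.001]
ft_force: [-0.8, -0.7, 4.7]
grip_width: 0.0001
```

Call:
play_rows --pt "0.7 0 0.1 0" --pt "1.4 0 0.2 0" --pt "2.1 0 0.2 0" --pt "2.8 0 0.2 0" --pt "3 0 0.2 0"

```text
t: 17.75
ee_pos: [0.5264, 0.0367, 0.0508]
eef_rot: [2.115, 2.323, -0.001]
ft_force: [-2.8, -2.5, 5.5]
grip_width: 0.0001
```

Call:
play_rows --pt "0.5 0 0 0" --pt "1 0 0 0" --pt "1.5 0 0 0" --pt "2 0 0 0" --pt "2 0 0 0"

```text
t: 18.17
ee_pos: [0.5262, 0.0387, 0.0508]
eef_rot: [2.115, 2.323, -0.001]
ft_force: [-1.9, -2.1, 5.4]
grip_width: -0.0001
```

Call:
play_rows --pt "0.5 0 0 0" --pt "1 0 0 0" --pt "1.5 0 0 0" --pt "2 0 0 0" --pt "2 0 0 0"

```text
t: 18.58
ee_pos: [0.5261, 0.0405, 0.0508]
eef_rot: [2.114, 2.323, -0.001]
ft_force: [-1.5, -3.1, 5.4]
grip_width: 0.0002
```

Call:
play_rows --pt "0.3 0 0 0" --pt "0.6 0 0 0" --pt "0.8 0 0 0" --pt "0.8 0 0 0"

```text
t: 18.92
ee_pos: [0.5262, 0.0411, 0.0508]
eef_rot: [2.114, 2.323, -0.001]
ft_force: [-1.3, -3.8, 5.0]
grip_width: 0.0001
```

The tangential force is rising, so it is clamping (about 6 N). A bit more, then check.

Call:
play_rows --pt "0.2 0 0.05 0" --pt "0.4 0 0.1 0" --pt "0.4 0 0.1 0" --pt "0.4 0 0.1 0"

```text
t: 19.25
ee_pos: [0.5263, 0.0413, 0.0508]
eef_rot: [2.114, 2.323, -0.001]
ft_force: [-1.3, -4.1, 5.8]
grip_width: -0.0004
```

Run:
```python
from h import *
s=st();a=bot.camera('wrist');
for n in ('jaw_face','module_center'): print(n,[(np.round(d['point'],4).tolist(),round(d['p'],2)) for d in bot.mark_of('wrist',n)[:2]])
```

```text
t 19.25 pos [0.5263 0.0413 0.0508] R
 [[-0.094  0.996  0.001]
 [ 0.996  0.094 -0.001]
 [-0.001  0.001 -1.   ]] f [-1.28 -4.12  5.75] w -0.0004
jaw_face [([0.5152, 0.1423, 0.0081], 0.58)]
module_center []
```

The rim is stalled at about 4 N, and the jaw face estimate (y=0.1423) is exactly the clamped position. Lift off and look from above the nest.

Call:
play_rows --pt "0 0 -1.5 0" --pt "0 0 -4 0" --pt "0 0 -25 0" --pt "0 0 -55 0" --pt "0 0 -85 0"

```text
t: 19.82
ee_pos: [0.5252, 0.0427, 0.1353]
eef_rot: [-2.113, -2.321, 0.002]
ft_force: [1.5, 0.3, 0.2]
grip_width: -0.0
```

Call:
play_rows --pt "20 0 0 0" --pt "40 0 0 0" --pt "60 0 0 0" --pt "60 0 0 0" --pt "60 0 0 0"

```text
t: 20.23
ee_pos: [0.5202, 0.1027, 0.1353]
eef_rot: [-2.113, -2.325, -0.0]
ft_force: [0.6, 0.3, -0.2]
grip_width: 0.0001
```

Run:
```python
from h import *
s=st();a=bot.camera('wrist');
for n in ('jaw_face','module_center','nest_seat'): print(n,[(np.round(d['point'],4).tolist(),round(d['p'],2)) for d in bot.mark_of('wrist',n)[:2]])
f=ortho(a,s,.514,.153,.04,half=.05,n=600)
cv2.imwrite('pics/l.png',f)
```

```text
t 20.23 pos [0.5202 0.1027 0.1353] R
 [[-0.095  0.995 -0.   ]
 [ 0.995  0.095  0.   ]
 [ 0.    -0.    -1.   ]] f [ 0.61  0.35 -0.21] w 0.0001
jaw_face [([0.5153, 0.1416, 0.0114], 0.82)]
module_center [([0.5128, 0.1545, 0.0306], 0.87)]
nest_seat []
```

View pics/l.png

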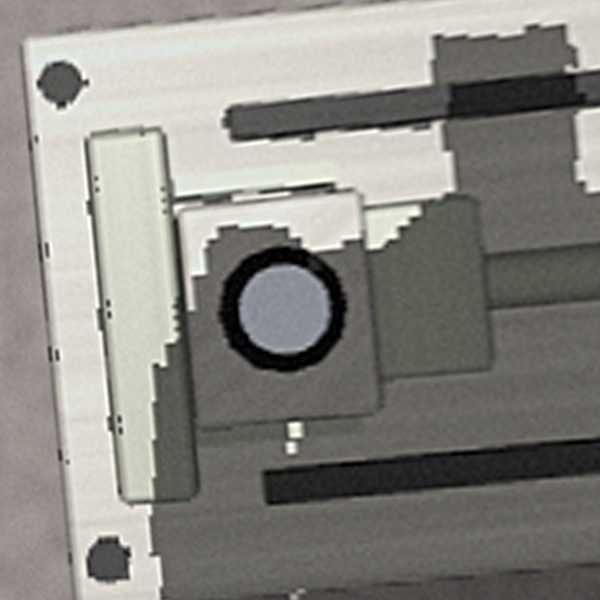

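The module is square in the nest (5.2° against 4.7° for the stop), with the stop on its left and the jaw on its right. The small apparent gap at the stop is consistent with parallax of the higher module top. Handing in.

```bash
python3 -c "
from bench import bot
print(bot.sign_off())"
```

```text
the job is handed in; nothing more can be done
None
```

The bare aluminium module stands in the nest and, by every check I could make, the jaw is holding it against the fixed stop. I handed the job in at about 20 s of the 67 s; the interface gave no verdict.

**What I did:**
- I gripped the module on its 36 mm sides and set it down about 5 mm short of the stop, with the jaw still clear of it. I let go there.
- I felt for the wheel and met it at about 51 mm above the table. Three strokes with the shut fingertips, pressing at about 4–6 N, then closed the jaw.
- On the last stroke the rim stalled with about 4 N tangential force, which works out to roughly 6–7 N on the module. I then lifted off.

**Last checks:**
- **Jaw position:** the network put the jaw face at y = 0.1416–0.1423 m; clamped, it should be at 0.1423 m.
- **Squareness:** in the final picture the module is at 5.2° and the stop at 4.7°, well within tolerance. It is centred sideways to within 1 mm.
- **Robot clear:** the arm is touching nothing, and its force reading is about zero.

**What disagreed or could not be checked:**
- The network's last module centre was y = 0.1545 m, about 3 mm short of my seat estimate. That is within its 4 mm accuracy.
- The picture shows up to 1 mm of apparent gap at the stop, which I put down to parallax.
- The clamping force left after I let go could not be measured directly.
- Setting the module down gave a brief 25 N reading, well under the limits.

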